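# Sort the stationery into a bench box with a sliding tray

### The arm

A 6-joint arm with a two-finger parallel gripper is mounted at the origin on a cart in front of the work surface, level with it; the furniture and walls round the work are solid. World frame = base frame: x ahead of the robot, y to its left, z up, the work surface at z = 0. Lengths are in m, angles in rad, forces in N, time in s.
With the tool pointing down it reaches from about 0.275 to 0.775 m from the base axis. Payload 14.6 kg.
Tool frame: the origin (TCP) lies at the very end of the fingers, on their centre line; the grasp point (between the pads) lies 19 mm behind it; z points along the fingers, y is the line along which they close (so a half turn about z gives the same grasp; the last joint's range is limited). The gripper opens to 85 mm and grips with 20 to 120 N. Pads are 22 mm wide; open, the fingers measure 114 mm over their backs; the gripper's body (76 mm by 85 mm) begins 54 mm behind the grasp point. The pads swing forward as they close: fully open they stand 13 mm farther back than shut.
Start: joints at [1.177, 0.263, -0.048, 1.259, 0, 1.415], TCP at [0.124, 0.51, 0.231] pointing down, gripper open.
Joint ranges: [-2.65, 2.65], [-0.89, 1.7], [-1.18, 1.37], [-2.13, 2.11], [-1.35, 1.29], [-3.14, 3.14]. Speed limits (rad/s): [1.89, 1.89, 2.57, 2.79, 3.14, 3.14].

### API

Orientations are given as [roll, pitch, yaw] about the fixed x, y, z axes, in that order (R = Rz(yaw) Ry(pitch) Rx(roll)).
In Python, from workcell import env gives the robot as it stands.
- The arm moves only by the tool drive_tool, never from a script. Its argument "motion" is a list of rows, each a list of 3 entries, a list of its own where there are three numbers: the shift along the tool's x, y, z scaled (see below), then the turn, a rotation vector about the tool's x, y, z scaled (see below), then the closure, from -1 (fully open) to 1 (shut). In form: [[[x, y, z], [wx, wy, wz], grip], ...]. A call has 1 to 20 rows; each row is the pose to reach, as a shift and turn from the pose commanded when the call began, along the tool's axes at that moment; what a row does not reach only later rows make up. The controller multiplies each number of a shift by 250 mm and each number of a turn by 45 degrees. A row lasts 1/12 s, in which the tool goes at most 41.7 mm and 7.16 degrees, less where a joint would pass 70% of its speed; a pose out of reach is approached as far as the arm can. A call with a number of a shift or a turn outside -1 to 1 is refused whole. A call with a gripper value outside its range is refused whole. The fingers move at their own pace and stop on an object; the grip force is fixed at half the most. Time passes only in rows, so rows that repeat a pose let the fingers close. It gives the time, the measured TCP pose, the force, the opening and the grip force at its end, in the units of the state.
- env.state(): the state, without advancing time (a new reading comes with each control period).
- env.get_image(name): name is "side" or "top" or "wrist"; returns the picture (480x640x3 uint8, red, green, blue); there is no depth.
- env.camera_model(name): a dict with "fx", "fy", "cx", "cy" (pixels), "k1" (the pictures are not rectified: a ray, as slopes to the right and down, at radius r is drawn at 1 + k1 r^2 times it, then the intrinsics apply), "R" (3x3) and "t" (3): a world point X has camera coordinates R X + t; the wrist camera has in their place "hand_eye" (4x4, takes a point from camera to tool coordinates, whose origin is the TCP and whose axes are the flange's). Camera axes: x right, y down, z forward; pixel columns grow to the right and rows downward; lengths in m; the calibration is good to about 2 mm. A picture is of the moment at which its call begins: read the wrist's pose just before it. camera_model takes no time and is no camera call.
- env.sign_off(): hands the job in; it is judged then, once.
Trained networks look in the newest picture that a camera, given by its name, has taken for a name from the list of things; names that differ only in an ending like _2 or _b are one class to them, and where a whole thing is asked for, a point or a joint stands for the part that bears it (a point fixed in the world has none). Each returns a list of dicts, best first, with "p" (0 to 1); they miss things now and then, are a little off and sometimes report something else, mostly with a low value. They report only what shows in the picture. A call takes as long as a camera call.
- env.find_in(name, camera): "extent" ([left, top, width, height] in pixels, round what is visible of it).
- env.regions_of(name, camera): "region" (480x640 bool, what is visible of it) and "extent" ([left, top, width, height] in pixels, round what is visible of it).
- env.mark_of(name, camera): "centre" ([column, row] in pixels: a listed point, or the origin of a listed thing).
The state is a dict: "time": time; "joints": joint angles; "qvel": joint speeds; "tau": joint torques, N m; "eef_pos": TCP position; "tcp_rot": TCP orientation; "ft_force": force on the tool from outside, world axes, zero at the start; "moment": the same for the moment, N m; "grip_width": finger opening in m; "gripper_force": force on a finger pad.
Only numpy, scipy, OpenCV 4.12 (cv2) and the standard library are available. Lean on these libraries where they do the work, as an engineer would, in place of code of your own. Each camera call takes 0.05 s, during which the arm holds its last target. There are 200 camera calls.

### The job

Clear the loose stationery into the blue bench box: the small blue carton of staples goes into the deep well on the box's left as the robot sees it, the glue stick, too tall to go under the tray, stands upright in the deep well on the right, and the two markers lie flat in the grey sliding tray. The tray covers one well at a time; leave it slid all the way to the left, against its stop, over the staples. The stapler, the screwdriver and the tape measure stay where they are.

Things in the scene. Friction and masses are not known exactly. Their poses are not given: they have to be found in the camera images.
- tidy: Blue sheet-steel box, open on top, 190 x 340 x 91 mm (x, y, height), fixed, turned a little. Origin at the centre of its underside on the bench; z up, y along its long side to the robot's left, x away from the robot. Walls 4 mm, inner floor at 6 mm. A divider at y = 0 (3 mm thick, top at 50 mm) makes a left and a right well. The tray runs on 8 mm wide ledges along both long walls, top at 54 mm.
- left_well (a point): Centre of the left well's floor, at (0, 84, 6) mm in the box's frame, same axes. The well is 182 mm (x) by 164 mm (y), its mouth between the ledges 166 mm in x; 48 mm of height under the tray. The staples belong here.
- right_well (a point): Centre of the right well's floor, at (0, -84, 6) mm in the box's frame, same axes; the well is like the left one. The glue stick belongs here, standing. Behind the box is a fixed grey drawer cabinet, 255 mm tall, whose open top drawer and handle reach forward to world x = 0.62 m between y = -0.20 and 0.11 m: swing past it with the arm drawn in.
- till_tray (a joint): Grey sliding tray (m): 0 at its right stop, over the right well; 0.168 at its left stop, over the left well; moves along the box's y. Starts within 60 mm of the right stop. About 1.5 N of friction, no spring; it cannot be lifted out. Outside 178 mm (x) by 160 mm (y), walls 3 mm, rim 84 mm above the bench; its centre is at y = -84 mm + the joint value in the box's frame.
- till_grip (a point): On the tray's black grip, an upright plate 76 mm long (x) and 8 mm thick (y) in the middle of the tray; this point is on its centre line, 6 mm below its top. The top is 96 mm above the bench, 12 mm over the tray's rim. Pinch it from above across its 8 mm, along the box's y; the fingers reach down into the channels beside it.
- till_floor (a point): Centre of the tray's floor, 57.5 mm above the bench; moves with the tray, same axes as the box. The tray is 172 mm long inside (x). A middle partition (3 mm thick, 21 mm high, with the 8 mm grip in it) makes two channels along x, 73 mm wide at the grip, centre lines 41 mm either side (y) of this point; a marker lies in them along x.
- red_marker: White marker pen with a red cap, lying; 129 mm long along its y axis (cap at +y), 19 mm across, round. Origin at its mid length on what is its underside at the start. 20 g.
- black_marker: White marker pen with a black cap, lying; 129 mm long along its y axis (cap at +y), 19 mm across, round. Origin at its mid length on what is its underside at the start. 20 g.
- staple_carton: Small closed bright blue carton with a white label, 46 x 65 x 32 mm (x, y, height), about 90 g. Origin at the centre of its underside. Grasp it across the 46 mm, along its x axis.
- glue: Glue stick standing upright, white barrel with a red cap, 26 mm across, 96 mm tall, 40 g. Origin at the centre of its foot, z along it. Grasp it round the barrel from above, about 60 mm up.
- stapler: Red and black stapler, 36 x 150 x 49 mm; stays where it is. Origin at the centre of its underside.
- screwdriver: Screwdriver with a yellow handle, 29 x 213 x 29 mm, lying; stays where it is. Origin at the centre of its underside.
- tape_measure: Red and black tape measure, 73 x 88 x 41 mm; stays where it is. Origin at the centre of its underside.

How it is judged:
By the outcome, as a careful person would: the job done as asked, in the order asked, and still so for the second after the job is handed in, with the robot touching nothing.
It also fails if it takes over 72 s, if anything falls off the work surface, if the arm or the gripper's body presses on something with over 40 N, if the wrist force passes 120 N, or if a joint passes its speed limit or range.

## Working session

There is one attempt and no reset: what is moved stays moved. The work goes in short steps, Python scripts to look and compute and a tool call to move; the robot and the scene stay as the last step left them, time stands still between calls to the robot, and variables do not carry over. Pictures are saved under pics/ and viewed, at most 10 in all, crops included, and the job is handed in when it is done.

Besides the shell and the picture viewer there is one more tool, called after "Request:" as name(argument=value, ...) on one line, values as JSON. drive_tool: Moves the arm, as the interface text tells. Shifts and turns lie within -1 to 1; 1 stands for 250 mm of shift or 45 degrees of turn. Its arguments: {"type":"object","properties":{"motion":{"type":"array","items":{"type":"array"}}},"required":["motion"]}

```bash
ls; mkdir -p pics; cat > h.py <<'E'
import numpy as np, cv2
from scipy.spatial.transform import Rotation as Ro
from workcell import env
def cam(n):
    m=env.camera_model(n)
    if 'R' in m and 'hand_eye' not in m: return m,np.array(m['R']),np.array(m['t'])
    s=env.state(); H=np.array(m['hand_eye']); Rt=Ro.from_euler('xyz',s['tcp_rot']).as_matrix()
    Rw=Rt@H[:3,:3]; p=Rt@H[:3,3]+np.array(s['eef_pos'])
    return m,Rw.T,-Rw.T@p
def ray(c,uv):
    m,R,t=c; d=np.array([(uv[0]-m['cx'])/m['fx'],(uv[1]-m['cy'])/m['fy']]); x=d.copy()
    for _ in range(20): x=d/(1+m['k1']*(x@x))
    return -R.T@t, R.T@np.r_[x,1]
def onz(c,uv,z):
    o,d=ray(c,uv); return (o+d*(z-o[2])/d[2])
def proj(c,X):
    m,R,t=c; q=R@np.array(X)+t; x=q[:2]/q[2]; x=x*(1+m['k1']*(x@x)); return np.array([x[0]*m['fx']+m['cx'],x[1]*m['fy']+m['cy']])
def tri(c1,u1,c2,u2):
    o1,d1=ray(c1,u1);o2,d2=ray(c2,u2)
    s=np.linalg.lstsq(np.c_[d1,-d2],o2-o1,rcond=None)[0]
    a=o1+d1*s[0];b=o2+d2*s[1]; return (a+b)/2,np.linalg.norm(a-b)
def minrect(region,c,z):
    cs,_=cv2.findContours(region.astype(np.uint8),0,2); k=max(cs,key=cv2.contourArea)[:,0]
    P=np.array([onz(c,p,z)[:2] for p in k.astype(float)],np.float32); return cv2.minAreaRect(P*1000)
E
python3 - <<'E'
from h import *
s=env.state();print(s)
for n in('top','side'):
    im=env.get_image(n);cv2.imwrite(f'pics/{n}0.png',im[:,:,::-1]);c=cam(n)
    print(n,(-c[1].T@c[2]).round(3),c[1][2].round(2))
    for k in 'tidy till_tray red_marker black_marker staple_carton glue stapler screwdriver tape_measure till_grip till_floor left_well right_well'.split():
        print(k,[(np.round(r['centre']),round(r['p'],2)) for r in env.mark_of(k,n)[:2]])
E
```

```text
pics
{'time': 0.0, 'joints': array([ 1.17670061e+00,  2.63537671e-01, -4.89523494e-02,  1.25937700e+00,
       -2.13227403e-05,  1.41547367e+00]), 'qvel': array([ 1.98182390e-04,  9.39339268e-04,  9.34202499e-04,  5.59880638e-04,
       -1.12231731e-04,  7.90660107e-05]), 'tau': array([ 4.72721615e-03, -6.37612653e+01,  3.84562576e+01,  1.37845427e-02,
       -4.23979589e-05,  1.24094748e-05]), 'eef_pos': array([0.1240847 , 0.50984471, 0.23081179]), 'tcp_rot': array([-3.14053155e+00, -1.44568755e-04,  2.90281953e+00]), 'ft_force': array([-0.39674669,  0.43594575, -0.22506646]), 'moment': array([ 0.02665921, -0.0066966 , -0.02337325]), 'gripper_force': 0.0, 'grip_width': 0.08535028916917019}
top [ 0.189 -0.054  1.442] [ 0.22  0.   -0.97]
tidy [(array([301., 237.]), 0.56)]Traceback (most recent call last):
  File "<stdin>", line 7, in <module>
ValueError: it knows: black_marker, glue, left_well, red_marker, right_well, screwdriver, staple_carton, stapler, tape_measure, tidy, till_floor, till_grip
```

```bash
python3 - <<'E'
from h import *
for n in('top','side'):
    im=env.get_image(n);cv2.imwrite(f'pics/{n}0.png',im[:,:,::-1]);c=cam(n)
    print(n,(-c[1].T@c[2]).round(3),c[1][2].round(2))
    for k in 'tidy red_marker black_marker staple_carton glue till_grip till_floor left_well right_well'.split():
        z={'till_grip':.09,'till_floor':.0575,'left_well':.006,'right_well':.006}.get(k,0)
        print(k,[(np.round(r['centre'],1),round(r['p'],2),onz(c,r['centre'],z).round(3)) for r in env.mark_of(k,n)[:2]])
E
```

```text
top [ 0.189 -0.054  1.442] [ 0.22  0.   -0.97]
tidy [(array([302.2, 237.5]), 0.82, array([0.506, 0.012, 0.   ]))]
red_marker [(array([159.9, 239.3]), 0.51, array([0.491, 0.42 , 0.   ])), (array([326. , 236.1]), 0.44, array([ 0.512, -0.057,  0.   ]))]
black_marker [(array([454.3, 235.5]), 0.84, array([ 0.523, -0.427,  0.   ]))]
staple_carton [(array([414.6, 227.3]), 0.73, array([ 0.545, -0.313,  0.   ]))]
glue [(array([197.1, 245.6]), 0.59, array([0.475, 0.312, 0.   ]))]
till_grip [(array([327.4, 229.7]), 0.58, array([ 0.51, -0.06,  0.09]))]
till_floor [(array([324.7, 236.5]), 0.59, array([ 0.498, -0.053,  0.058]))]
left_well []
right_well []
side [-0.231  1.1    0.749] [ 0.49 -0.76 -0.43]
tidy [(array([306.7, 270.6]), 0.78, array([0.526, 0.003, 0.   ]))]
red_marker [(array([217.6, 357.4]), 0.97, array([0.484, 0.407, 0.   ]))]
black_marker [(array([384.6, 213.6]), 0.43, array([ 0.513, -0.439,  0.   ]))]
staple_carton []
glue [(array([253.9, 337.5]), 0.8, array([0.462, 0.312, 0.   ]))]
till_grip []
till_floor [(array([289.6, 280.7]), 0.34, array([0.476, 0.148, 0.057])), (array([382.9, 213.8]), 0.21, array([ 0.46 , -0.317,  0.057]))]
left_well [(array([291.4, 284.6]), 0.87, array([0.514, 0.091, 0.006]))]
right_well []
```

View pics/top0.png

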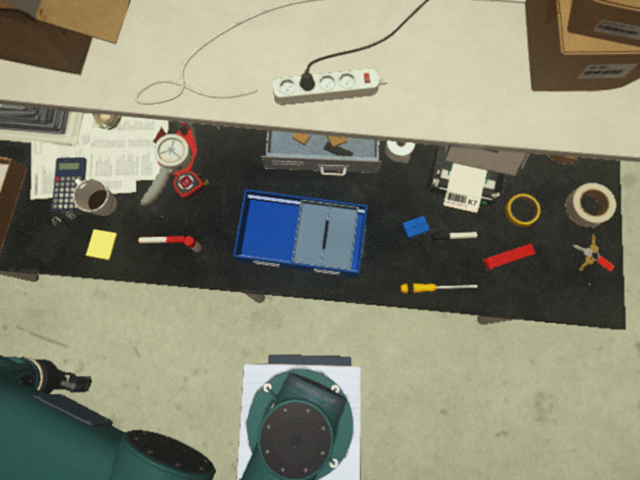

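View pics/side0.png

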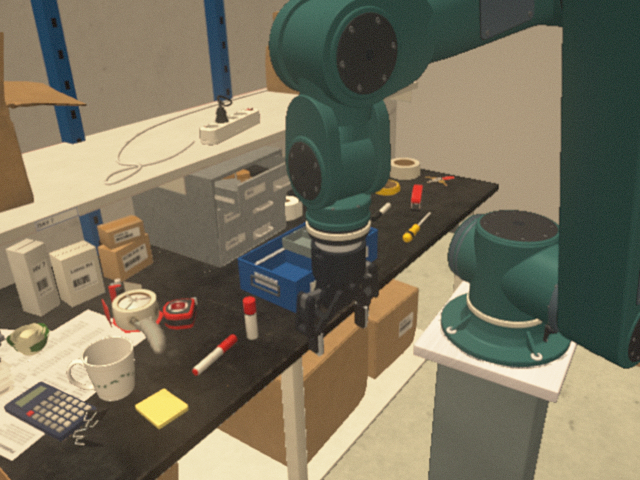

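```bash
python3 - <<'E'
from h import *
print(env.state()['time'])
for n in('top','side'):
    im=env.get_image(n);c=cam(n)
    for k,z in dict(tidy=.085,red_marker=.0095,black_marker=.0095,staple_carton=.032,glue=.09,till_grip=.084,stapler=.03,screwdriver=.015).items():
        for r in env.regions_of(k,n)[:2]:
            if r['p']>.3:
                q=minrect(r['region'],c,z); print(n,k,round(r['p'],2),np.round(q[0]),np.round(q[1]),round(q[2],1),[round(v) for v in r['extent']])
im=cv2.imread('pics/top0.png')
a=cv2.resize(im[180:300,120:260],None,fx=4,fy=4,interpolation=2);b=cv2.resize(im[180:300,225:285+100],None,fx=4,fy=4,interpolation=2);
d=cv2.resize(im[200:300,390:540],None,fx=5,fy=5,interpolation=2)
cv2.imwrite('pics/box.png',b);cv2.imwrite('pics/d.png',d)
E
```

```text
1.1
top tidy 0.62 [502.  12.] [350. 210.] 84.0 [234, 190, 135, 89]
top red_marker 0.51 [491. 415.] [ 20. 127.] 1.4 [140, 234, 44, 7]
top red_marker 0.44 [ 462. -570.] [ 37. 155.] 19.3 [481, 244, 52, 30]
top black_marker 0.78 [ 521. -425.] [ 17. 123.] 4.2 [432, 230, 44, 7]
top black_marker 0.64 [516. -53.] [168. 188.] 83.8 [294, 199, 62, 73]
top staple_carton 0.68 [514.  16.] [364. 216.] 83.2 [232, 188, 133, 90]
top glue 0.54 [462. 304.] [53. 26.] 47.3 [186, 236, 16, 16]
top till_grip 0.82 [500. -54.] [162. 180.] 83.4 [293, 197, 64, 74]
top stapler 0.72 [ 457. -563.] [ 37. 156.] 19.9 [482, 244, 51, 28]
top screwdriver 0.55 [ 368. -372.] [ 28. 206.] 1.5 [402, 279, 76, 14]
side tidy 0.72 [529. 135.] [182. 440.] 36.2 [234, 224, 145, 88]
side tidy 0.68 [ 398. -424.] [ 28. 200.] 20.9 [410, 189, 13, 21]
side red_marker 0.7 [489. 409.] [ 27. 142.] 1.3 [192, 336, 41, 40]
side black_marker 0.6 [ 522. -423.] [ 24. 149.] 5.1 [372, 205, 19, 18]
side staple_carton 0.61 [612. -77.] [ 83. 192.] 33.1 [280, 229, 32, 30]
side glue 0.56 [431. 355.] [ 26. 157.] 40.1 [244, 297, 13, 44]
side till_grip 0.86 [552.  11.] [ 72. 167.] 35.5 [282, 230, 30, 30]
side stapler 0.72 [ 453. -554.] [ 36. 225.] 23.0 [412, 187, 11, 23]
side stapler 0.36 [642. 357.] [ 76. 129.] 40.2 [160, 298, 35, 32]
side screwdriver 0.48 [ 374. -341.] [ 37. 176.] 8.1 [403, 222, 22, 22]
```

View pics/box.png

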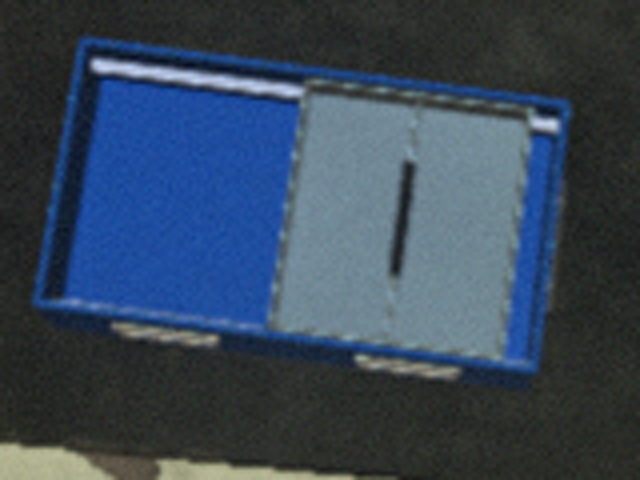

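```bash
python3 - <<'E'
from h import *
c=cam('top')
K=np.array([(85,40),(570,103),(538,374),(38,305)])/4+[225,180]
P=np.array([onz(c,k,.091)[:2] for k in K]);print(P.round(3),P.mean(0).round(4))
y=(P[0]+P[3]-P[1]-P[2])/2;x=(P[0]+P[1]-P[2]-P[3])/2
print(np.linalg.norm(y),np.linalg.norm(x),np.degrees([np.arctan2(-y[0],y[1]),np.arctan2(x[1],x[0])]))
G=np.array([(411,160),(395,275)])/4+[225,180]
g=np.array([onz(c,k,.096)[:2] for k in G]);print('grip',g.round(3),g.mean(0).round(4))
im=cv2.imread('pics/top0.png');hsv=cv2.cvtColor(im,40)
m=cv2.inRange(hsv,(95,120,70),(130,255,255));m[:,:390]=0;m[:,440:]=0;m[:205]=0;m[250:]=0
for z in(0.0,.032,): print('carton',z,minrect(m>0,c,z))
# glue: region of red/white around; top centre
m=cv2.inRange(hsv,(0,0,150),(180,80,255));ys,xs=np.nonzero(m[215:260,425:485]);print('white', xs.min()+425,xs.max()+425)
E
```

```text
[[ 0.617  0.167]
 [ 0.58  -0.168]
 [ 0.392 -0.148]
 [ 0.43   0.187]] [0.5048 0.0093]
0.3372595983858792 0.18826988474680836 [-6.40729984 -6.26003701]
grip [[ 0.536 -0.06 ]
 [ 0.456 -0.051]] [ 0.4957 -0.0558]
carton 0.0 ((547.9234008789062, -315.7064208984375), (50.111392974853516, 71.21099853515625), 21.656457901000977)
carton 0.032 ((539.9550170898438, -309.8989562988281), (48.9990348815918, 69.63020324707031), 21.65652847290039)
white 450 476
```

View pics/d.png

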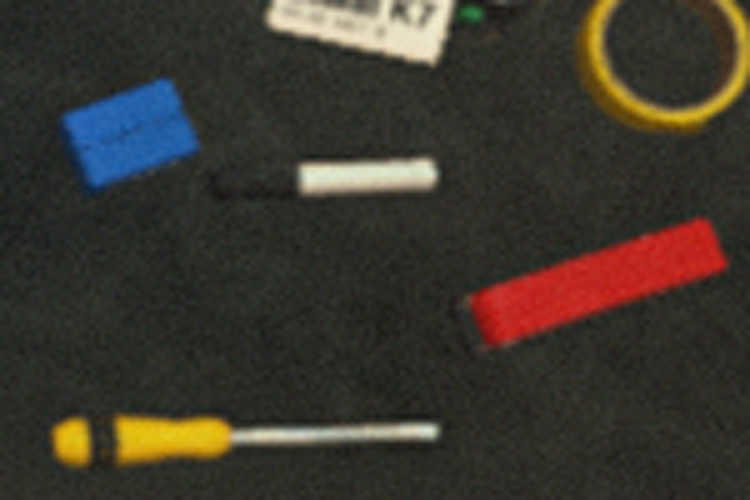

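```bash
cat >> h.py <<'E'
def plan(*W,start=None):
    "W: (x,y,z,yawdeg) world; prints shift/turn units of each, one call per waypoint"
    s=env.state(); p=np.array(s['eef_pos']); R=Ro.from_euler('xyz',s['tcp_rot'])
    for w in W:
        R2=Ro.from_euler('xyz',[np.pi,0,np.radians(w[3])]); q=np.array(w[:3])
        d=R.inv().apply(q-p)/.25; t=np.degrees((R.inv()*R2).as_rotvec())/45
        print(d.round(3).tolist(),t.round(3).tolist(),'rows',max(np.linalg.norm(q-p)/.0417,np.linalg.norm(t)*45/7.16).round(1)); p,R=q,R2
def st():
    s=env.state(); print('t',round(s['time'],2),np.round(s['eef_pos'],4),np.degrees(s['tcp_rot']).round(1),'F',np.round(s['ft_force'],1),'w',round(s['grip_width'],4),'gf',round(s['gripper_force'],1))
E
python3 -c "
from h import *
plan((.29,.30,.25,140),(.38,.06,.25,120),(.46,-.15,.25,112),(.53,-.311,.22,111.7))"
```

```text
[-0.843, -0.66, -0.075] [0.0, 0.0, 0.585] rows 6.4
[-0.893, -0.504, -0.0] [0.0, -0.0, 0.444] rows 6.1
[-0.887, -0.143, -0.0] [0.0, -0.0, 0.178] rows 5.4
[-0.702, 0.018, 0.12] [-0.0, -0.0, 0.007] rows 4.3
```

Request:
drive_tool(motion=[[[-0.843,-0.66,-0.075],[0,0,0.585],-1],[[-0.843,-0.66,-0.075],[0,0,0.585],-1],[[-0.843,-0.66,-0.075],[0,0,0.585],-1],[[-0.843,-0.66,-0.075],[0,0,0.585],-1],[[-0.843,-0.66,-0.075],[0,0,0.585],-1],[[-0.843,-0.66,-0.075],[0,0,0.585],-1],[[-0.843,-0.66,-0.075],[0,0,0.585],-1]])

```text
time: 2.58
eef_pos: [0.2918, 0.2971, 0.2505]
tcp_rot: [3.141, 0.001, 2.441]
ft_force: [-0.4, -0.5, -0.6]
grip_width: 0.0855
gripper_force: 0.0
```

Request:
drive_tool(motion=[[[-0.893,-0.504,0],[0,0,0.444],-1],[[-0.893,-0.504,0],[0,0,0.444],-1],[[-0.893,-0.504,0],[0,0,0.444],-1],[[-0.893,-0.504,0],[0,0,0.444],-1],[[-0.893,-0.504,0],[0,0,0.444],-1],[[-0.893,-0.504,0],[0,0,0.444],-1],[[-0.893,-0.504,0],[0,0,0.444],-1]])

```text
time: 3.17
eef_pos: [0.3817, 0.0551, 0.2501]
tcp_rot: [3.141, 0.002, 2.09]
ft_force: [-1.2, 0.7, -0.8]
grip_width: 0.0853
gripper_force: 0.0
```

Request:
drive_tool(motion=[[[-0.887,-0.143,0],[0,0,0.178],-1],[[-0.887,-0.143,0],[0,0,0.178],-1],[[-0.887,-0.143,0],[0,0,0.178],-1],[[-0.887,-0.143,0],[0,0,0.178],-1],[[-0.887,-0.143,0],[0,0,0.178],-1],[[-0.887,-0.143,0],[0,0,0.178],-1]])

```text
time: 3.67
eef_pos: [0.4612, -0.1542, 0.2496]
tcp_rot: [-3.142, 0.001, 1.952]
ft_force: [-0.5, 1.4, -1.1]
grip_width: 0.0855
gripper_force: 0.0
```

Request:
drive_tool(motion=[[[-0.702,0.018,0.12],[0,0,0.007],-1],[[-0.702,0.018,0.12],[0,0,0.007],-1],[[-0.702,0.018,0.12],[0,0,0.007],-1],[[-0.702,0.018,0.12],[0,0,0.007],-1],[[-0.702,0.018,0.12],[0,0,0.007],-1],[[-0.702,0.018,0.12],[0,0,0.007],-1],[[-0.702,0.018,0.12],[0,0,0.007],-1]])

```text
time: 4.25
eef_pos: [0.5298, -0.3107, 0.2195]
tcp_rot: [-3.141, -0.001, 1.949]
ft_force: [0.3, 0.7, 0.9]
grip_width: 0.0853
gripper_force: 0.0
```

```bash
python3 - <<'E'
from h import *
st();c=cam('wrist');im=env.get_image('wrist');cv2.imwrite('pics/w1.png',im[:,:,::-1])
for k,z in dict(staple_carton=.032,black_marker=.0095).items():
    for r in env.regions_of(k,'wrist')[:2]: print(k,r['p'],minrect(r['region'],c,z),r['extent'])
    for r in env.mark_of(k,'wrist')[:2]: print(k,r['p'],r['centre'],onz(c,r['centre'],0))
print((-c[1].T@c[2]).round(3))
E
```

```text
t 4.25 [ 0.5298 -0.3107  0.2195] [-1.800e+02 -1.000e-01  1.117e+02] F [0.3 0.7 0.9] w 0.0853 gf 0.0
staple_carton 0.88 ((538.1434326171875, -308.4696960449219), (44.91735076904297, 66.43424987792969), 21.68248176574707) [309.4, 183.4, 50.2, 68.7]
staple_carton 0.59 ((532.802490234375, -153.34320068359375), (177.18055725097656, 63.92681884765625), 22.190763473510742) [289.3, 0.0, 226.7, 83.6]
staple_carton 0.89 [333.5, 212.3] [ 0.53753335 -0.30773096  0.        ]
black_marker 0.71 ((519.5557861328125, -424.37548828125), (19.318599700927734, 133.6459503173828), 4.663297176361084) [251.5, 248.2, 49.9, 116.2]
black_marker 0.73 [277.4, 303.1] [ 0.51905627 -0.41986713  0.        ]
[ 0.504 -0.247  0.362]
```

View pics/w1.png

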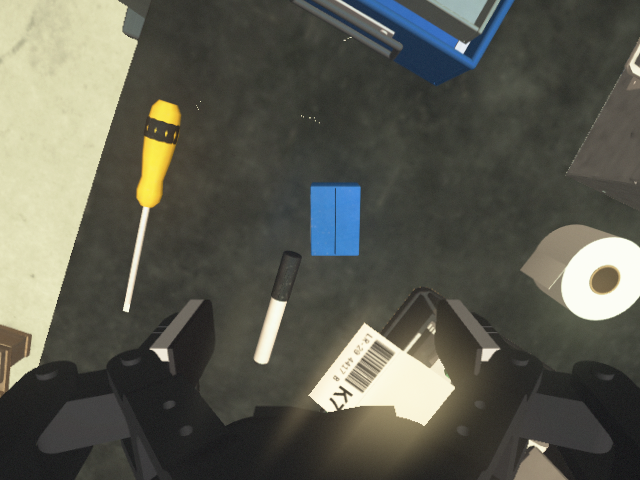

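```bash
python3 -c "
from h import *
plan((.5381,-.3083,.004,111.7),(.5381,-.3083,.18,111.7),(.46,-.15,.2,95),(.47,.07,.2,83.7),(.514,.0925,.15,83.7),(.514,.0925,.0125,83.7))"
```

```text
[-0.006, 0.033, 0.867] [0.001, 0.001, 0.001] rows 5.2
[0.0, 0.0, -0.704] [0.0, 0.0, 0.0] rows 4.2
[0.704, -0.056, -0.08] [0.0, -0.0, 0.371] rows 4.3
[0.873, 0.117, 0.0] [0.0, -0.0, 0.251] rows 5.3
[0.109, 0.165, 0.2] [0.0, 0.0, 0.0] rows 1.7
[0.0, -0.0, 0.55] [0.0, 0.0, 0.0] rows 3.3
```

Request:
drive_tool(motion=[[[-0.006,0.033,0.6],[0,0,0],-1],[[-0.006,0.033,0.6],[0,0,0],-1],[[-0.006,0.033,0.6],[0,0,0],-1],[[-0.006,0.033,0.65],[0,0,0],-1],[[-0.006,0.033,0.75],[0,0,0],-1],[[-0.006,0.033,0.82],[0,0,0],-1],[[-0.006,0.033,0.867],[0,0,0],-1],[[-0.006,0.033,0.867],[0,0,0],-1],[[-0.006,0.033,0.867],[0,0,0],1],[[-0.006,0.033,0.867],[0,0,0],1],[[-0.006,0.033,0.867],[0,0,0],1],[[-0.006,0.033,0.867],[0,0,0],1],[[-0.006,0.033,0.867],[0,0,0],1],[[-0.006,0.033,0.867],[0,0,0],1],[[-0.006,0.033,0.867],[0,0,0],1],[[-0.006,0.033,0.867],[0,0,0],1]])

```text
time: 5.83
eef_pos: [0.5386, -0.3097, 0.0048]
tcp_rot: [3.14, 0.002, 1.949]
ft_force: [-1.6, 1.2, 9.3]
grip_width: 0.0443
gripper_force: 62.3
```

Request:
drive_tool(motion=[[[0,0,-0.1],[0,0,0],1],[[0,0,-0.25],[0,0,0],1],[[0,0,-0.4],[0,0,0],1],[[0,0,-0.55],[0,0,0],1],[[0,0,-0.704],[0,0,0],1],[[0,0,-0.704],[0,0,0],1]])

```text
time: 6.33
eef_pos: [0.54, -0.3109, 0.1873]
tcp_rot: [3.136, 0.009, 1.949]
ft_force: [0.2, 0.1, -0.1]
grip_width: 0.0441
gripper_force: 61.8
```

Request:
drive_tool(motion=[[[0.2,-0.016,-0.02],[0,0,0.1],1],[[0.35,-0.028,-0.04],[0,0,0.2],1],[[0.5,-0.04,-0.06],[0,0,0.3],1],[[0.6,-0.05,-0.08],[0,0,0.371],1],[[0.704,-0.056,-0.08],[0,0,0.371],1],[[0.704,-0.056,-0.08],[0,0,0.371],1]])

```text
time: 6.83
eef_pos: [0.4579, -0.1476, 0.2004]
tcp_rot: [3.141, -0.0, 1.66]
ft_force: [0.5, 0.1, -0.5]
grip_width: 0.0436
gripper_force: 61.6
```

Request:
drive_tool(motion=[[[0.15,0.02,0],[0,0,0.05],1],[[0.3,0.04,0],[0,0,0.1],1],[[0.45,0.06,0],[0,0,0.15],1],[[0.6,0.08,0],[0,0,0.2],1],[[0.74,0.1,0],[0,0,0.251],1],[[0.873,0.117,0],[0,0,0.251],1],[[0.873,0.117,0],[0,0,0.251],1],[[0.873,0.117,0],[0,0,0.251],1]])

```text
time: 7.5
eef_pos: [0.4702, 0.0702, 0.1995]
tcp_rot: [3.141, 0.0, 1.464]
ft_force: [0.0, -0.1, -1.6]
grip_width: 0.044
gripper_force: 61.6
```

```bash
python3 - <<'E'
from h import *
st();c=cam('wrist');im=env.get_image('wrist')
t=cam('top');it=env.get_image('top')
cv2.imwrite('pics/w2.png',np.hstack([cv2.resize(im,(400,300)),cv2.resize(it[180:300,225:385],(400,300))])[:,:,::-1])
plan((.514,.0925,.15,83.7),(.514,.0925,.0135,83.7))
E
```

```text
t 7.5 [0.4702 0.0702 0.1995] [180.    0.   83.9] F [ 0.  -0.1 -1.6] w 0.044 gf 61.6
[0.115, 0.163, 0.198] [0.001, 0.0, 0.0] rows 1.7
[0.0, -0.0, 0.546] [0.0, 0.0, 0.0] rows 3.3
```

View pics/w2.png

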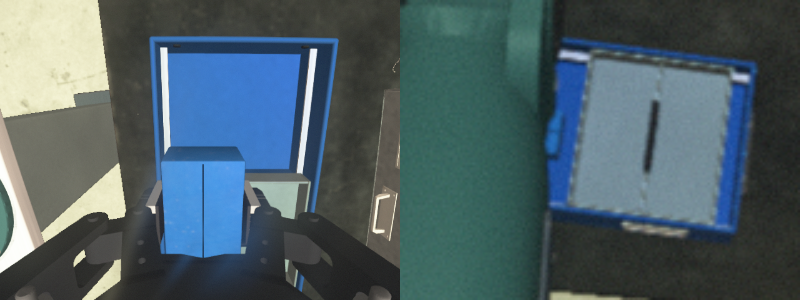

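Request:
drive_tool(motion=[[[0.115,0.163,0],[0,0,0],1],[[0.115,0.163,0.1],[0,0,0],1],[[0.115,0.163,0.2],[0,0,0],1],[[0.115,0.163,0.35],[0,0,0],1],[[0.115,0.163,0.5],[0,0,0],1],[[0.115,0.163,0.6],[0,0,0],1],[[0.115,0.163,0.68],[0,0,0],1],[[0.115,0.163,0.72],[0,0,0],1],[[0.115,0.163,0.744],[0,0,0],1],[[0.115,0.163,0.744],[0,0,0],1]])

```text
time: 8.43
eef_pos: [0.5135, 0.0919, 0.0124]
tcp_rot: [-3.14, 0.0, 1.459]
ft_force: [0.6, -0.1, -1.2]
grip_width: 0.044
gripper_force: 61.8
```

Request:
drive_tool(motion=[[[0,0,0],[0,0,0],0.6],[[0,0,0],[0,0,0],0.1],[[0,0,0],[0,0,0],-0.2],[[0,0,0],[0,0,0],-0.4],[[0,0,0],[0,0,0],-0.6],[[0,0,-0.02],[0,0,0],-0.6],[[0,0,-0.1],[0,0,0],-0.6],[[0,0,-0.25],[0,0,0],-0.6],[[0,0,-0.4],[0,0,0],-0.6],[[0,0,-0.55],[0,0,0],-0.6],[[0,0,-0.7],[0,0,0],-0.6],[[0,0,-0.7],[0,0,0],-0.6]])

```text
time: 9.43
eef_pos: [0.5161, 0.0932, 0.1954]
tcp_rot: [3.132, -0.001, 1.461]
ft_force: [-0.5, 1.0, 0.3]
grip_width: 0.0684
gripper_force: 0.0
```

```bash
python3 - <<'E'
from h import *
st();c=cam('wrist');im=env.get_image('wrist');cv2.imwrite('pics/w3.png',im[:,:,::-1])
for k,z in dict(staple_carton=.038).items():
    for r in env.regions_of(k,'wrist')[:2]: print(k,r['p'],minrect(r['region'],c,z),r['extent'])
for k,z in dict(till_grip=.09,till_floor=.0575,tidy=0).items():
    for r in env.mark_of(k,'wrist')[:2]: print(k,r['p'],r['centre'],onz(c,r['centre'],z))
plan((.48,.0,.2,128),(.4957,-.0558,.2,173.7))
E
```

```text
t 9.43 [0.5161 0.0932 0.1954] [ 1.795e+02 -1.000e-01  8.370e+01] F [-0.5  1.   0.3] w 0.0684 gf 0.0
staple_carton 0.83 ((513.2716064453125, 93.7214126586914), (66.75286102294922, 44.869476318359375), 83.58556365966797) [292.8, 184.7, 57.3, 77.8]
till_grip 0.62 [321.5, 420.9] [ 0.49753828 -0.05391685  0.09      ]
till_floor 0.75 [318.7, 394.7] [ 0.4951101  -0.05392586  0.0575    ]
tidy 0.89 [324.3, 296.8] [0.50801277 0.01366191 0.        ]
[-0.385, -0.091, -0.051] [-0.002, -0.001, -0.984] rows 6.2
[-0.215, -0.088, -0.0] [0.0, 0.0, -1.016] rows 6.4
```

Request:
drive_tool(motion=[[[-0.385,-0.091,-0.05],[0,0,-0.984],-0.6],[[-0.385,-0.091,-0.05],[0,0,-0.984],-0.6],[[-0.385,-0.091,-0.05],[0,0,-0.984],-0.6],[[-0.385,-0.091,-0.05],[0,0,-0.984],-0.6],[[-0.385,-0.091,-0.05],[0,0,-0.984],-0.6],[[-0.385,-0.091,-0.05],[0,0,-0.984],-0.6],[[-0.385,-0.091,-0.05],[0,0,-0.984],-0.6]])

```text
time: 10.27
eef_pos: [0.4799, -0.0002, 0.1997]
tcp_rot: [-3.14, -0.002, 2.24]
ft_force: [-0.6, 0.2, -1.6]
grip_width: 0.068
gripper_force: 0.0
```

Request:
drive_tool(motion=[[[-0.215,-0.088,0],[0,0,-1],-0.6],[[-0.215,-0.088,0],[0,0,-1],-0.6],[[-0.215,-0.088,0],[0,0,-1],-0.6],[[-0.215,-0.088,0],[0,0,-1],-0.6],[[-0.215,-0.088,0],[0,0,-1],-0.6],[[-0.215,-0.088,0],[0,0,-1],-0.6],[[-0.215,-0.088,0],[0,0,-1],-0.6],[[-0.215,-0.088,0],[0,0,-1],-0.6]])

```text
time: 10.93
eef_pos: [0.4958, -0.0559, 0.1997]
tcp_rot: [3.141, -0.002, 3.021]
ft_force: [0.4, -0.5, -0.7]
grip_width: 0.0684
gripper_force: 0.0
```

```bash
python3 - <<'E'
from h import *
st();c=cam('wrist');im=env.get_image('wrist');cv2.imwrite('pics/w4.png',im[:,:,::-1])
for k,z in dict(till_grip=.09,till_floor=.0575,tidy=0).items():
    for r in env.mark_of(k,'wrist')[:2]: print(k,r['p'],r['centre'],onz(c,r['centre'],z))
plan((.4965,-.055,.068,173.7))
E
```

```text
t 10.93 [ 0.4958 -0.0559  0.1997] [ 1.800e+02 -1.000e-01  1.731e+02] F [ 0.4 -0.5 -0.7] w 0.0684 gf 0.0
till_grip 0.72 [327.3, 241.8] [ 0.49653018 -0.0527973   0.09      ]
till_floor 0.58 [320.7, 232.2] [ 0.49693766 -0.05783855  0.0575    ]
tidy 0.55 [402.1, 217.7] [0.50598859 0.01730896 0.        ]
[-0.002, 0.004, 0.529] [0.0, -0.001, -0.018] rows 3.2
```

View pics/w4.png

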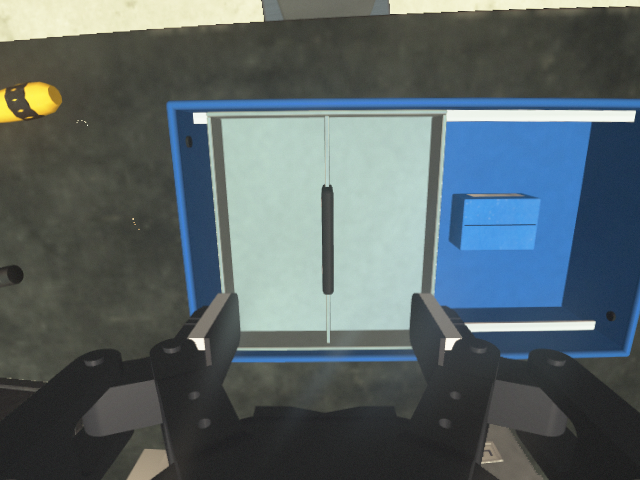

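Request:
drive_tool(motion=[[[-0.002,0.01,0.15],[0,0,-0.015],-0.6],[[-0.002,0.01,0.3],[0,0,-0.015],-0.6],[[-0.002,0.01,0.42],[0,0,-0.015],-0.6],[[-0.002,0.01,0.49],[0,0,-0.015],-0.6],[[-0.002,0.01,0.527],[0,0,-0.015],-0.6],[[-0.002,0.01,0.527],[0,0,-0.015],0],[[-0.002,0.01,0.527],[0,0,-0.015],1],[[-0.002,0.01,0.527],[0,0,-0.015],1],[[-0.002,0.01,0.527],[0,0,-0.015],1],[[-0.002,0.01,0.527],[0,0,-0.015],1],[[-0.002,0.01,0.527],[0,0,-0.015],1],[[-0.002,0.01,0.527],[0,0,-0.015],1],[[-0.002,0.01,0.527],[0,0,-0.015],1]])

```text
time: 12.22
eef_pos: [0.4978, -0.0538, 0.0701]
tcp_rot: [-3.141, 0.002, 3.031]
ft_force: [-2.2, 1.0, 9.5]
grip_width: 0.0068
gripper_force: 58.8
```

```bash
python3 - <<'E'
from h import *
st()
p=env.state()['eef_pos'];d=.142
plan((p[0]+.11*d,p[1]+.994*d,.0685,173.7))
E
```

```text
t 12.22 [ 0.4978 -0.0538  0.0701] [-1.800e+02  1.000e-01  1.736e+02] F [-2.2  1.   9.5] w 0.0068 gf 58.8
[0.0, 0.568, 0.006] [-0.0, 0.002, -0.001] rows 3.4
```

Request:
drive_tool(motion=[[[0,0.05,-0.005],[0,0,0],1],[[0,0.12,-0.005],[0,0,0],1],[[0,0.2,-0.005],[0,0,0],1],[[0,0.28,-0.005],[0,0,0],1],[[0,0.36,-0.005],[0,0,0],1],[[0,0.44,-0.005],[0,0,0],1],[[0,0.51,-0.005],[0,0,0],1],[[0,0.55,-0.005],[0,0,0],1],[[0,0.57,-0.005],[0,0,0],1],[[0,0.57,-0.005],[0,0,0],1],[[0,0.57,-0.005],[0,0,0],1]])

```text
time: 13.13
eef_pos: [0.5134, 0.0885, 0.0702]
tcp_rot: [3.141, 0.001, 3.032]
ft_force: [5.3, 1.1, -13.1]
grip_width: 0.0068
gripper_force: 61.8
```

Request:
drive_tool(motion=[[[0,0.008,0],[0,0,0],1],[[0,0.016,0],[0,0,0],1],[[0,0.016,0],[0,0,0],1]])

```text
time: 13.38
eef_pos: [0.5138, 0.0921, 0.0702]
tcp_rot: [-3.141, 0.001, 3.031]
ft_force: [4.6, 0.7, -12.9]
grip_width: 0.0071
gripper_force: 61.7
```

Request:
drive_tool(motion=[[[0,0.008,0.004],[0,0,0],1],[[0,0.016,0.004],[0,0,0],1],[[0,0.016,0.004],[0,0,0],1]])

```text
time: 13.63
eef_pos: [0.5143, 0.0961, 0.0702]
tcp_rot: [-3.141, 0.001, 3.031]
ft_force: [-0.7, -1.0, 4.3]
grip_width: 0.0071
gripper_force: 64.5
```

Request:
drive_tool(motion=[[[0,0.008,0],[0,0,0],1],[[0,0.016,0],[0,0,0],1],[[0,0.016,0],[0,0,0],1]])

```text
time: 13.88
eef_pos: [0.5143, 0.0963, 0.0701]
tcp_rot: [-3.132, 0.002, 3.028]
ft_force: [-4.2, -34.2, 9.6]
grip_width: 0.007
gripper_force: 65.1
```

Request:
drive_tool(motion=[[[0,-0.01,0],[0,0,0],1],[[0,-0.01,0],[0,0,0],1],[[0,-0.01,0],[0,0,0],0.4],[[0,-0.01,0],[0,0,0],0],[[0,-0.01,0],[0,0,0],0],[[0,-0.01,-0.1],[0,0,0],0],[[0,-0.01,-0.25],[0,0,0],-0.3],[[0,-0.01,-0.4],[0,0,0],-1],[[0,-0.01,-0.55],[0,0,0],-1],[[0,-0.01,-0.72],[0,0,0],-1],[[0,-0.01,-0.72],[0,0,0],-1]])

```text
time: 14.8
eef_pos: [0.5159, 0.0978, 0.2564]
tcp_rot: [3.14, 0.009, 3.031]
ft_force: [0.9, 0.5, 0.7]
grip_width: 0.0855
gripper_force: 0.0
```

```bash
python3 - <<'E'
from h import *
st();c=cam('wrist');im=env.get_image('wrist');cv2.imwrite('pics/w5.png',im[:,:,::-1])
for k,z in dict(till_grip=.09,till_floor=.0575,tidy=0).items():
    for r in env.mark_of(k,'wrist')[:2]: print(k,r['p'],r['centre'],onz(c,r['centre'],z))
c=cam('top')
im=env.get_image('top')
for r in env.regions_of('glue','side')[:1]+env.mark_of('glue','side')[:1]: print(r['extent'] if 'extent' in r else r['centre'])
plan((.43,.25,.25,173),(.43,.33,.25,173))
E
```

```text
t 14.8 [0.5159 0.0978 0.2564] [179.9   0.5 173.7] F [0.9 0.5 0.7] w 0.0855 gf 0.0
till_grip 0.84 [322.2, 218.2] [0.51285103 0.09758627 0.09      ]
till_floor 0.56 [318.3, 213.7] [0.51517533 0.09351404 0.0575    ]
tidy 0.61 [246.8, 201.5] [0.50490503 0.01610729 0.        ]
tidy 0.52 [164.2, 197.9] [ 0.49099269 -0.07239747  0.        ]
[243.6, 297.2, 12.9, 44.4]
[253.5, 334.1]
[0.399, 0.569, -0.007] [-0.0, -0.003, 0.015] rows 4.2
[0.039, 0.318, 0.0] [0.0, 0.0, 0.0] rows 1.9
```

View pics/w5.png

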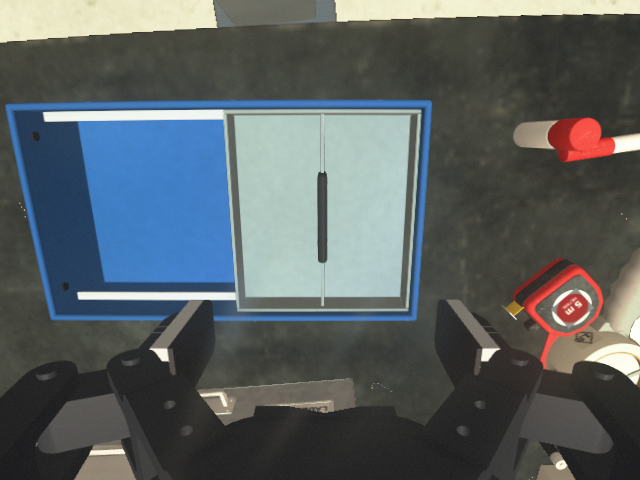

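```bash
python3 - <<'E'
from h import *
plan((.47,.33,.25,173.7))
E
```

```text
[0.275, 0.905, -0.007] [-0.0, -0.003, -0.001] rows 5.7
```

Request:
drive_tool(motion=[[[0.275,0.905,-0.007],[0,0,0],-1],[[0.275,0.905,-0.007],[0,0,0],-1],[[0.275,0.905,-0.007],[0,0,0],-1],[[0.275,0.905,-0.007],[0,0,0],-1],[[0.275,0.905,-0.007],[0,0,0],-1],[[0.275,0.905,-0.007],[0,0,0],-1],[[0.275,0.905,-0.007],[0,0,0],-1],[[0.275,0.905,-0.007],[0,0,0],-1]])

```text
time: 15.82
eef_pos: [0.4699, 0.331, 0.25]
tcp_rot: [-3.141, -0.001, 3.033]
ft_force: [-0.0, -0.2, -0.5]
grip_width: 0.0855
gripper_force: 0.0
```

```bash
python3 - <<'E'
from h import *
st();c=cam('wrist');im=env.get_image('wrist');cv2.imwrite('pics/w6.png',im[:,:,::-1])
for k,z in dict(glue=0,red_marker=0.0).items():
    for r in env.mark_of(k,'wrist')[:2]: print(k,r['p'],r['centre'],onz(c,r['centre'],z))
    for r in env.regions_of(k,'wrist')[:2]: print(k,r['p'],r['extent'],minrect(r['region'],c,.0095 if z==0 else .096))
E
```

```text
t 15.82 [0.4699 0.331  0.25  ] [-1.799e+02 -1.000e-01  1.738e+02] F [-0.  -0.2 -0.5] w 0.0855 gf 0.0
glue 0.79 [305.5, 204.7] [0.46566452 0.31197996 0.        ]
glue 0.97 [288.0, 193.3, 28.1, 47.3] ((477.58428955078125, 307.7426452636719), (32.706947326660156, 48.085079193115234), 83.59270477294922)
red_marker 0.91 [401.2, 212.0] [0.48438359 0.41285408 0.        ]
red_marker 0.74 [305.7, 322.2, 90.2, 80.3] ((662.960693359375, 347.4963073730469), (89.4629135131836, 98.60710906982422), 40.601871490478516)
red_marker 0.61 [342.6, 199.1, 127.3, 34.3] ((485.5695495605469, 414.99029541015625), (20.517183303833008, 130.2019500732422), 3.537946939468384)
```

View pics/w6.png

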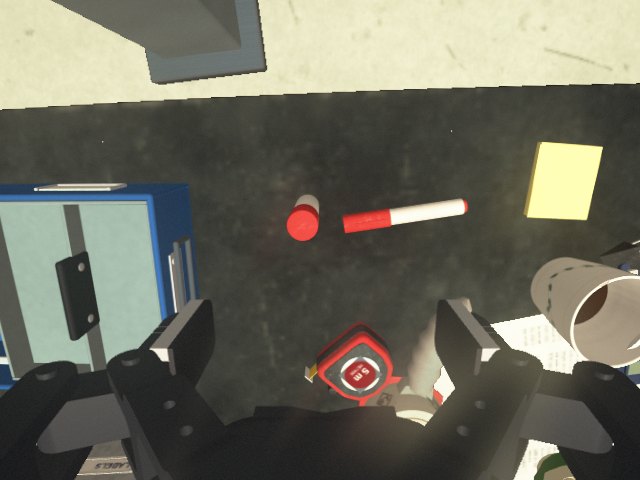

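```bash
python3 - <<'E'
from h import *
print(onz(cam('wrist'),(303.5,222.5),.096))
plan((.4655,.312,.23,128.8),(.4655,.312,.19,83.8),(.4655,.312,.041,83.8),(.4655,.312,.22,83.8),(.44,.12,.22,83.8),(.4958,-.0705,.22,83.7),(.4958,-.0705,.049,83.7))
E
```

```text
[0.46588224 0.31327994 0.096     ]
[0.014, -0.069, 0.084] [-0.0, -0.0, 0.995] rows 6.3
[0.0, -0.0, 0.16] [0.0, -0.0, 1.0] rows 6.3
[0.0, -0.0, 0.596] [0.0, 0.0, 0.0] rows 3.6
[0.0, 0.0, -0.716] [0.0, 0.0, 0.0] rows 4.3
[-0.775, -0.018, -0.0] [0.0, 0.0, 0.0] rows 4.6
[-0.733, 0.304, 0.0] [0.0, -0.0, 0.002] rows 4.8
[0.0, -0.0, 0.684] [0.0, 0.0, 0.0] rows 4.1
```

Request:
drive_tool(motion=[[[0.014,-0.069,0.084],[0,0,0.995],-1],[[0.014,-0.069,0.084],[0,0,0.995],-1],[[0.014,-0.069,0.084],[0,0,0.995],-1],[[0.014,-0.069,0.084],[0,0,0.995],-1],[[0.014,-0.069,0.084],[0,0,0.995],-1],[[0.014,-0.069,0.084],[0,0,0.995],-1],[[0.014,-0.069,0.084],[0,0,0.995],-1]])

```text
time: 16.65
eef_pos: [0.4656, 0.3123, 0.2302]
tcp_rot: [3.141, 0.0, 2.24]
ft_force: [-0.4, 0.8, -0.2]
grip_width: 0.085
gripper_force: 0.0
```

Request:
drive_tool(motion=[[[0,0,0.1],[0,0,1],-1],[[0,0,0.16],[0,0,1],-1],[[0,0,0.16],[0,0,1],-1],[[0,0,0.16],[0,0,1],-1],[[0,0,0.16],[0,0,1],-1],[[0,0,0.16],[0,0,1],-1],[[0,0,0.16],[0,0,1],-1],[[0,0,0.16],[0,0,1],-1]])

```text
time: 17.32
eef_pos: [0.4655, 0.3124, 0.1901]
tcp_rot: [3.141, -0.0, 1.461]
ft_force: [-0.2, -0.4, 0.7]
grip_width: 0.0851
gripper_force: 0.0
```

Request:
drive_tool(motion=[[[0,0,0.15],[0,0,0],-1],[[0,0,0.3],[0,0,0],-1],[[0,0,0.42],[0,0,0],-1],[[0,0,0.52],[0,0,0],-1],[[0,0,0.596],[0,0,0],-1],[[0,0,0.596],[0,0,0],-1],[[0,0,0.596],[0,0,0],1],[[0,0,0.596],[0,0,0],1],[[0,0,0.596],[0,0,0],1],[[0,0,0.596],[0,0,0],1],[[0,0,0.596],[0,0,0],1],[[0,0,0.596],[0,0,0],1],[[0,0,0.596],[0,0,0],1],[[0,0,0.596],[0,0,0],1],[[0,0,0.596],[0,0,0],1]])

```text
time: 18.57
eef_pos: [0.4662, 0.3135, 0.042]
tcp_rot: [3.139, -0.001, 1.464]
ft_force: [2.0, -0.3, 8.4]
grip_width: 0.0248
gripper_force: 58.3
```

Request:
drive_tool(motion=[[[0,0,-0.1],[0,0,0],1],[[0,0,-0.25],[0,0,0],1],[[0,0,-0.4],[0,0,0],1],[[0,0,-0.55],[0,0,0],1],[[0,0,-0.716],[0,0,0],1],[[0,0,-0.716],[0,0,0],1]])

```text
time: 19.07
eef_pos: [0.4671, 0.3142, 0.2275]
tcp_rot: [3.134, -0.005, 1.464]
ft_force: [0.2, 0.2, 0.1]
grip_width: 0.0249
gripper_force: 58.7
```

Request:
drive_tool(motion=[[[-0.12,-0.003,0],[0,0,0],1],[[-0.27,-0.007,0],[0,0,0],1],[[-0.42,-0.01,0],[0,0,0],1],[[-0.57,-0.013,0],[0,0,0],1],[[-0.7,-0.018,0],[0,0,0],1],[[-0.775,-0.018,0],[0,0,0],1],[[-0.775,-0.018,0],[0,0,0],1]])

```text
time: 19.65
eef_pos: [0.4395, 0.1183, 0.2204]
tcp_rot: [3.141, 0.001, 1.461]
ft_force: [-0.3, 0.5, -0.1]
grip_width: 0.0251
gripper_force: 58.7
```

Request:
drive_tool(motion=[[[-0.12,0.05,0],[0,0,0],1],[[-0.27,0.11,0],[0,0,0],1],[[-0.42,0.17,0],[0,0,0],1],[[-0.56,0.23,0],[0,0,0],1],[[-0.67,0.28,0],[0,0,0],1],[[-0.733,0.304,0],[0,0,0],1],[[-0.733,0.304,0],[0,0,0],1],[[-0.733,0.304,0],[0,0,0],1]])

```text
time: 20.32
eef_pos: [0.4963, -0.0694, 0.2198]
tcp_rot: [-3.141, -0.0, 1.463]
ft_force: [-0.3, 0.1, 0.6]
grip_width: 0.0249
gripper_force: 58.7
```

```bash
python3 - <<'E'
from h import *
st();c=cam('wrist');im=env.get_image('wrist');cv2.imwrite('pics/w7.png',im[:,:,::-1])
for n in('side','wrist'):
  env.get_image(n);r=env.regions_of('glue',n)
  if r:
    e=r[0]['extent'];print(n,r[0]['p'],e)
    m=r[0]['region'];ys,xs=np.nonzero(m);print(np.polyfit(ys,xs,1))
plan((.4958,-.0705,.049,83.7))
E
```

```text
t 20.32 [ 0.4963 -0.0694  0.2198] [-180.    -0.    83.8] F [-0.3  0.1  0.6] w 0.0249 gf 58.7
side 0.72 [322.1, 169.1, 12.9, 35.9]
[7.77354707e-02 3.13167769e+02]
wrist 0.89 [277.8, 253.8, 89.9, 160.4]
[-3.02865137e-02  3.34855347e+02]
[-0.009, 0.0, 0.685] [0.0, -0.0, 0.006] rows 4.1
```

Request:
drive_tool(motion=[[[0,0,0.15],[0,0,0],1],[[0,0,0.3],[0,0,0],1],[[0,0,0.45],[0,0,0],1],[[0,0,0.56],[0,0,0],1],[[0,0,0.63],[0,0,0],1],[[0,0,0.67],[0,0,0],1],[[0,0,0.683],[0,0,0],1],[[0,0,0.683],[0,0,0],1]])

```text
time: 21.23
eef_pos: [0.4959, -0.0687, 0.0491]
tcp_rot: [-3.141, -0.0, 1.465]
ft_force: [0.4, 0.2, 0.6]
grip_width: 0.0246
gripper_force: 59.3
```

```bash
python3 - <<'E'
from h import *
st();im=env.get_image('wrist');s=env.get_image('side')
cv2.imwrite('pics/w8.png',np.hstack([cv2.resize(im,(400,300)),cv2.resize(s[150:300,250:450],(400,300))])[:,:,::-1])
E
```

```text
t 21.23 [ 0.4959 -0.0687  0.0491] [-180.    -0.    83.9] F [0.4 0.2 0.6] w 0.0246 gf 59.3
```

View pics/w8.png

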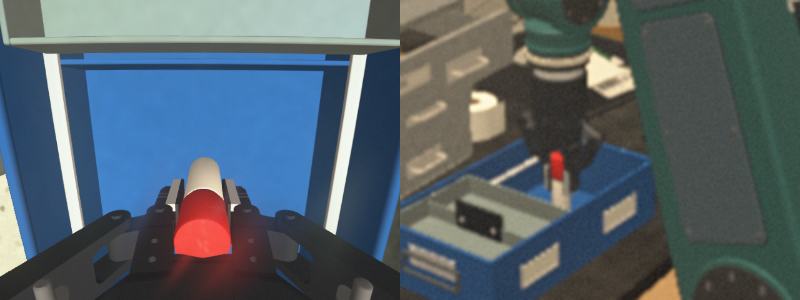

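Request:
drive_tool(motion=[[[0,0,0.004],[0,0,0],1],[[0,0,0.006],[0,0,0],1],[[0,0,0.006],[0,0,0],1]])

```text
time: 21.58
eef_pos: [0.4963, -0.0693, 0.0481]
tcp_rot: [3.141, 0.0, 1.464]
ft_force: [0.6, -0.2, -0.5]
grip_width: 0.0253
gripper_force: 59.3
```

Request:
drive_tool(motion=[[[0,0,0.003],[0,0,0],1],[[0,0,0.005],[0,0,0],1],[[0,0,0.005],[0,0,0],1]])

```text
time: 21.83
eef_pos: [0.4968, -0.0695, 0.0478]
tcp_rot: [3.14, 0.001, 1.464]
ft_force: [-2.6, 0.8, 19.8]
grip_width: 0.0246
gripper_force: 58.9
```

Request:
drive_tool(motion=[[[0,0,-0.004],[0,0,0],1],[[0,0,-0.004],[0,0,0],0.5],[[0,0,-0.004],[0,0,0],0.3],[[0,0,-0.004],[0,0,0],0.1],[[0,0,-0.004],[0,0,0],-0.2],[[0,0,-0.004],[0,0,0],-0.5],[[0,0,-0.004],[0,0,0],-0.8],[[0,0,-0.004],[0,0,0],-0.8],[[0,0,-0.1],[0,0,0],-0.8],[[0,0,-0.25],[0,0,0],-0.8],[[0,0,-0.4],[0,0,0],-0.8],[[0,0,-0.55],[0,0,0],-0.8],[[0,0,-0.7],[0,0,0],-0.8],[[0,0,-0.8],[0,0,0],-0.8],[[0,0,-0.8],[0,0,0],-0.8]])

```text
time: 23.08
eef_pos: [0.4977, -0.0698, 0.2514]
tcp_rot: [3.135, 0.001, 1.464]
ft_force: [1.4, -0.0, -0.7]
grip_width: 0.0768
gripper_force: 0.0
```

```bash
python3 - <<'E'
from h import *
st()
for n in('side','wrist'):
  env.get_image(n)
  for r in env.find_in('glue',n)[:2]: print(n,r)
  for r in env.mark_of('glue',n)[:2]: print(r, onz(cam(n),r['centre'],.006))
plan((.46,-.25,.22,90),(.5196,-.4244,.17,94.7),(.5196,-.4244,.004,94.7))
E
```

```text
t 23.08 [ 0.4977 -0.0698  0.2514] [1.796e+02 1.000e-01 8.390e+01] F [ 1.4 -0.  -0.7] w 0.0768 gf 0.0
side {'extent': [327.0, 226.0, 7.2, 28.4], 'p': 0.8}
side {'extent': [237.1, 212.5, 141.3, 100.1], 'p': 0.49}
{'centre': [329.4, 259.7], 'p': 0.49} [ 0.49918626 -0.07059121  0.006     ]
wrist {'extent': [312.1, 197.7, 29.9, 46.9], 'p': 0.95}
{'centre': [325.9, 207.4], 'p': 0.87} [ 0.49567023 -0.06846247  0.006     ]
[-0.735, -0.064, 0.102] [-0.002, -0.001, -0.136] rows 4.5
[-0.698, 0.238, 0.2] [-0.0, 0.0, -0.104] rows 4.6
[-0.0, -0.0, 0.664] [0.0, 0.0, 0.0] rows 4.0
```

Request:
drive_tool(motion=[[[-0.15,-0.01,0.02],[0,0,-0.13],-0.8],[[-0.3,-0.03,0.05],[0,0,-0.136],-0.8],[[-0.45,-0.04,0.08],[0,0,-0.136],-0.8],[[-0.6,-0.055,0.1],[0,0,-0.136],-0.8],[[-0.735,-0.064,0.102],[0,0,-0.136],-0.8],[[-0.735,-0.064,0.102],[0,0,-0.136],-0.8]])

```text
time: 23.88
eef_pos: [0.4593, -0.2548, 0.2195]
tcp_rot: [-3.14, -0.0, 1.567]
ft_force: [-0.2, -0.6, -0.5]
grip_width: 0.077
gripper_force: 0.0
```

Request:
drive_tool(motion=[[[-0.15,0.05,0.04],[0,0,-0.104],-0.8],[[-0.3,0.1,0.08],[0,0,-0.104],-0.8],[[-0.45,0.15,0.12],[0,0,-0.104],-0.8],[[-0.6,0.2,0.17],[0,0,-0.104],-0.8],[[-0.698,0.238,0.2],[0,0,-0.104],-0.8],[[-0.698,0.238,0.2],[0,0,-0.104],-0.8],[[-0.698,0.238,0.2],[0,0,-0.104],-0.8]])

```text
time: 24.47
eef_pos: [0.5198, -0.4252, 0.1689]
tcp_rot: [-3.14, -0.002, 1.651]
ft_force: [-0.1, 0.6, 0.2]
grip_width: 0.0772
gripper_force: 0.0
```

```bash
python3 - <<'E'
from h import *
st();c=cam('wrist');env.get_image('wrist')
for r in env.regions_of('black_marker','wrist')[:2]: print(r['p'],r['extent'],minrect(r['region'],c,.0095))
plan((.5196,-.4244,.003,94.7),(.5196,-.4244,.18,94.7),(.48,-.2,.22,125),(.46,-.02,.22,160),(.5095,.0557,.18,173.7),(.5095,.0557,.0625,173.7))
E
```

```text
t 24.47 [ 0.5198 -0.4252  0.1689] [-1.799e+02 -1.000e-01  9.460e+01] F [-0.1  0.6  0.2] w 0.0772 gf 0.0
0.73 [314.4, 142.8, 25.6, 157.8] ((519.3966674804688, -425.1268005371094), (18.90085792541504, 130.0243682861328), 4.264390468597412)
[-0.003, -0.001, 0.671] [-0.001, -0.001, -0.0] rows 4.0
[0.0, 0.0, -0.708] [0.0, 0.0, 0.0] rows 4.2
[0.908, -0.084, -0.16] [0.0, 0.0, -0.673] rows 5.5
[0.636, 0.347, 0.0] [0.0, 0.0, -0.778] rows 4.9
[-0.082, 0.352, 0.16] [-0.0, 0.0, -0.304] rows 2.4
[0.0, -0.0, 0.47] [0.0, 0.0, 0.0] rows 2.8
```

Request:
drive_tool(motion=[[[0,-0.001,0.15],[0,0,0],-0.8],[[0,-0.001,0.3],[0,0,0],-0.6],[[0,-0.001,0.45],[0,0,0],-0.6],[[0,-0.001,0.56],[0,0,0],-0.5],[[0,-0.001,0.63],[0,0,0],-0.5],[[0,-0.001,0.67],[0,0,0],-0.4],[[0,-0.001,0.67],[0,0,0],-0.4],[[0,-0.001,0.67],[0,0,0],1],[[0,-0.001,0.67],[0,0,0],1],[[0,-0.001,0.67],[0,0,0],1],[[0,-0.001,0.67],[0,0,0],1],[[0,-0.001,0.67],[0,0,0],1],[[0,-0.001,0.67],[0,0,0],1],[[0,-0.001,0.67],[0,0,0],1]])

```text
time: 25.73
eef_pos: [0.5205, -0.4253, 0.0052]
tcp_rot: [3.14, 0.002, 1.652]
ft_force: [-1.1, 2.0, 10.5]
grip_width: 0.014
gripper_force: 58.6
```

Request:
drive_tool(motion=[[[0,0,-0.1],[0,0,0],1],[[0,0,-0.25],[0,0,0],1],[[0,0,-0.4],[0,0,0],1],[[0,0,-0.55],[0,0,0],1],[[0,0,-0.708],[0,0,0],1],[[0,0,-0.708],[0,0,0],1]])

```text
time: 26.23
eef_pos: [0.5216, -0.4266, 0.1892]
tcp_rot: [3.135, 0.008, 1.652]
ft_force: [0.5, -1.0, 0.4]
grip_width: 0.014
gripper_force: 59.1
```

```bash
python3 - <<'E'
from h import *
st();c=cam('wrist');im=env.get_image('wrist')
s=env.get_image('side')
for r in env.regions_of('black_marker','wrist')[:2]: print(r['p'],r['extent'])
print(proj(c,env.state()['eef_pos']),env.find_in('black_marker','side')[:2])
cv2.imwrite('pics/w9.png',np.hstack([cv2.resize(im,(400,300)),cv2.resize(s[120:270,320:520],(400,300))])[:,:,::-1])
E
```

```text
t 26.23 [ 0.5216 -0.4266  0.1892] [179.6   0.5  94.7] F [ 0.5 -1.   0.4] w 0.014 gf 59.1
0.59 [300.7, 144.5, 49.5, 267.9]
[322.91767574 297.80887104] []
```

View pics/w9.png

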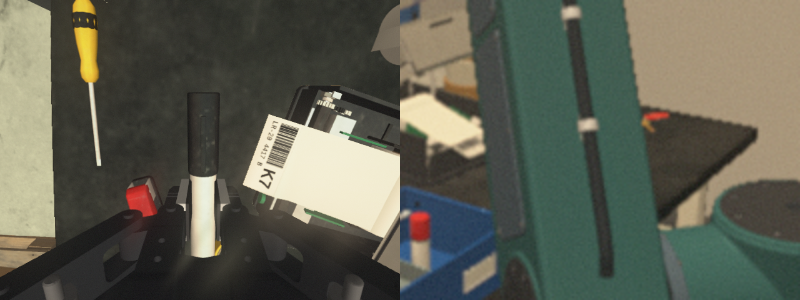

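```bash
python3 - <<'E'
from h import *
c=cam('wrist');s=env.state();R=Ro.from_euler('xyz',s['tcp_rot']).as_matrix();p=np.array(s['eef_pos'])
P=lambda a,y,b: proj(c,p+R@np.array([a,y,-b]))
im=env.get_image('wrist');g=im.max(2)
for row in (150,180,220,260,290,320): print(row,''.join('%4d'%v for v in g[row,280:372:4]))
print('end rows/widths by height-behind-tip h & pitch')
for h in (.005,.0095,.014,.02):
  for th in (-10,0,10):
    a=.0645*np.cos(np.radians(th));b=h+.0645*np.sin(np.radians(th))
    print(h,th,[P(k*a,0,h+k*(b-h)).round(0) for k in(1,.15,-1)],'w',round((P(a,.0095,b)-P(a,-.0095,b))[0],1), round((P(0,.0095,h)-P(0,-.0095,h))[0],1))
E
```

```text
150   57  56  61  60  57  24  36  48  54  57  57  59  59  56  55  56  52  44  67  64  60  53  62
180   57  56  56  60  59  31  40  50  52  60  60  60  61  61  58  56  54  41  63  65  64  64  64
220   55  54  55  59  54  30  39  46  51  57  57  56  61  65  56  56  44  37  59  59  61  61  63
260   58  59  60  56  63  56  38  50  55  62  63  64  57  60  59  73  51  43  63  65  62  62  64
290   59  62  61 104 104 104  37 194 224 231 234 237 238 238 236 233  41 104 106 104  85  71  71
320   41 102 103 106 105  41  44 191 225 233 235 238 239 237 234 233  48  54 107 113 112 110  63
end rows/widths by height-behind-tip h & pitch
0.005 -10 [array([327., 153.]), array([327., 292.]), array([326., 463.])] w 48.9 46.9
0.005 0 [array([327., 151.]), array([327., 293.]), array([326., 444.])] w 52.9 46.9
0.005 10 [array([327., 156.]), array([327., 295.]), array([326., 424.])] w 57.5 46.9
0.0095 -10 [array([327., 154.]), array([327., 296.]), array([327., 472.])] w 50.4 48.3
0.0095 0 [array([327., 152.]), array([327., 298.]), array([326., 452.])] w 54.7 48.3
0.0095 10 [array([327., 156.]), array([327., 300.]), array([326., 431.])] w 59.6 48.3
0.014 -10 [array([327., 154.]), array([327., 301.]), array([327., 481.])] w 52.0 49.8
0.014 0 [array([327., 152.]), array([327., 303.]), array([326., 460.])] w 56.6 49.8
0.014 10 [array([328., 157.]), array([327., 305.]), array([326., 439.])] w 61.9 49.8
0.02 -10 [array([327., 155.]), array([327., 308.]), array([327., 494.])] w 54.3 51.9
0.02 0 [array([327., 153.]), array([327., 310.]), array([326., 472.])] w 59.4 51.9
0.02 10 [array([328., 158.]), array([327., 312.]), array([326., 449.])] w 65.2 51.9
```

Request:
drive_tool(motion=[[[0.1,-0.01,-0.02],[0,0,-0.1],1],[[0.24,-0.02,-0.04],[0,0,-0.23],1],[[0.38,-0.035,-0.06],[0,0,-0.36],1],[[0.52,-0.05,-0.09],[0,0,-0.49],1],[[0.66,-0.06,-0.12],[0,0,-0.6],1],[[0.8,-0.075,-0.14],[0,0,-0.673],1],[[0.908,-0.084,-0.14],[0,0,-0.673],1],[[0.908,-0.084,-0.14],[0,0,-0.673],1]])

```text
time: 27.15
eef_pos: [0.4789, -0.196, 0.2153]
tcp_rot: [-3.141, -0.002, 2.184]
ft_force: [-0.2, -0.5, 0.8]
grip_width: 0.0143
gripper_force: 59.1
```

Request:
drive_tool(motion=[[[0.1,0.05,0],[0,0,-0.12],1],[[0.2,0.11,0],[0,0,-0.25],1],[[0.3,0.17,0],[0,0,-0.38],1],[[0.4,0.23,0],[0,0,-0.51],1],[[0.5,0.29,0],[0,0,-0.64],1],[[0.6,0.33,0],[0,0,-0.74],1],[[0.636,0.347,0],[0,0,-0.778],1],[[0.636,0.347,0],[0,0,-0.778],1]])

```text
time: 27.82
eef_pos: [0.4597, -0.0187, 0.2149]
tcp_rot: [-3.142, -0.001, 2.795]
ft_force: [-0.4, -0.2, -0.5]
grip_width: 0.0142
gripper_force: 59.1
```

```bash
python3 - <<'E'
from h import *
st();c=cam('wrist');env.get_image('wrist')
for r in env.regions_of('black_marker','wrist')[:1]: print(r['p'],r['extent'])
for k,z in dict(till_grip=.09,till_floor=.0575).items():
    for r in env.mark_of(k,'wrist')[:1]: print(k,r['p'],onz(c,r['centre'],z))
plan((.5095,.0557,.16,173.7),(.5095,.0557,.064,173.7))
E
```

```text
t 27.82 [ 0.4597 -0.0187  0.2149] [-1.800e+02 -1.000e-01  1.602e+02] F [-0.4 -0.2 -0.5] w 0.0142 gf 59.1
0.75 [298.4, 145.5, 52.0, 265.7]
till_grip 0.84 [0.5132313  0.09737794 0.09      ]
till_floor 0.67 [0.51164735 0.09461687 0.0575    ]
[-0.077, 0.356, 0.221] [-0.0, -0.001, -0.308] rows 2.6
[0.0, -0.0, 0.384] [0.0, 0.0, 0.0] rows 2.3
```

Request:
drive_tool(motion=[[[-0.02,0.1,0.05],[0,0,-0.1],1],[[-0.05,0.22,0.12],[0,0,-0.22],1],[[-0.077,0.32,0.18],[0,0,-0.308],1],[[-0.077,0.356,0.221],[0,0,-0.308],1],[[-0.077,0.356,0.221],[0,0,-0.308],1]])

```text
time: 28.43
eef_pos: [0.5089, 0.0572, 0.158]
tcp_rot: [-3.142, -0.003, 3.033]
ft_force: [-0.8, -0.7, -0.5]
grip_width: 0.0142
gripper_force: 59.0
```

Request:
drive_tool(motion=[[[0,0,0.1],[0,0,0],1],[[0,0,0.2],[0,0,0],1],[[0,0,0.29],[0,0,0],1],[[0,0,0.345],[0,0,0],1],[[0,0,0.375],[0,0,0],1],[[0,0,0.382],[0,0,0],1],[[0,0,0.382],[0,0,0],1]])

```text
time: 29.02
eef_pos: [0.5091, 0.056, 0.0652]
tcp_rot: [-3.141, 0.0, 3.032]
ft_force: [-0.2, 0.6, 0.5]
grip_width: 0.0145
gripper_force: 59.0
```

Request:
drive_tool(motion=[[[0,0,0.005],[0,0,0],1],[[0,0,0.007],[0,0,0],1],[[0,0,0.007],[0,0,0],0.6],[[0,0,0.007],[0,0,0],0.45],[[0,0,0.007],[0,0,0],0.3],[[0,0,0.007],[0,0,0],0.25],[[0,0,0.007],[0,0,0],0.25],[[0,0,-0.1],[0,0,0],0.25],[[0,0,-0.25],[0,0,0],0.25],[[0,0,-0.4],[0,0,0],0],[[0,0,-0.55],[0,0,0],-0.8],[[0,0,-0.7],[0,0,0],-0.8],[[0,0,-0.7],[0,0,0],-0.8]])

```text
time: 30.1
eef_pos: [0.511, 0.0568, 0.2462]
tcp_rot: [3.141, 0.009, 3.034]
ft_force: [0.6, -0.0, 0.5]
grip_width: 0.0764
gripper_force: 0.0
```

```bash
python3 - <<'E'
from h import *
st();c=cam('wrist');env.get_image('wrist')
for r in env.regions_of('black_marker','wrist')[:2]: print(r['p'],r['extent'],minrect(r['region'],c,.067))
for k,z in dict(till_grip=.09,till_floor=.0575).items():
    for r in env.mark_of(k,'wrist')[:1]: print(k,r['p'],onz(c,r['centre'],z))
plan((.45,.25,.23,130),(.4855,.4145,.17,93.5),(.4855,.4145,.002,93.5))
E
```

```text
t 30.1 [0.511  0.0568 0.2462] [180.    0.5 173.8] F [ 0.6 -0.   0.5] w 0.0764 gf 0.0
0.86 [310.7, 138.3, 23.8, 146.1] ((509.11480712890625, 57.89564895629883), (19.01172637939453, 129.82925415039062), 84.31652069091797)
till_grip 0.94 [0.51299383 0.09740882 0.09      ]
till_floor 0.71 [0.5118242 0.0939428 0.0575   ]
[0.316, 0.743, 0.036] [-0.001, -0.002, 0.974] rows 6.1
[0.413, 0.532, 0.24] [-0.0, -0.0, 0.811] rows 5.1
[0.0, -0.0, 0.672] [0.0, 0.0, 0.0] rows 4.0
```

Black marker lies flat in the right channel. Now the red one.

Request:
drive_tool(motion=[[[0.316,0.743,0.036],[0,0,0.974],-0.8],[[0.316,0.743,0.036],[0,0,0.974],-0.8],[[0.316,0.743,0.036],[0,0,0.974],-0.8],[[0.316,0.743,0.036],[0,0,0.974],-0.8],[[0.316,0.743,0.036],[0,0,0.974],-0.8],[[0.316,0.743,0.036],[0,0,0.974],-0.8],[[0.316,0.743,0.036],[0,0,0.974],-0.8]])

```text
time: 30.88
eef_pos: [0.4484, 0.2526, 0.2291]
tcp_rot: [-3.139, -0.002, 2.266]
ft_force: [0.4, -0.3, 0.8]
grip_width: 0.0767
gripper_force: 0.0
```

Request:
drive_tool(motion=[[[0.413,0.532,0.24],[0,0,0.811],-0.8],[[0.413,0.532,0.24],[0,0,0.811],-0.8],[[0.413,0.532,0.24],[0,0,0.811],-0.8],[[0.413,0.532,0.24],[0,0,0.811],-0.8],[[0.413,0.532,0.24],[0,0,0.811],-0.8],[[0.413,0.532,0.24],[0,0,0.811],-0.8],[[0.413,0.532,0.24],[0,0,0.811],-0.8]])

```text
time: 31.47
eef_pos: [0.4851, 0.4144, 0.1689]
tcp_rot: [-3.139, 0.002, 1.634]
ft_force: [-0.2, -0.3, -1.0]
grip_width: 0.0768
gripper_force: 0.0
```

```bash
python3 - <<'E'
from h import *
st();c=cam('wrist');env.get_image('wrist')
for r in env.regions_of('red_marker','wrist')[:2]: print(r['p'],r['extent'],minrect(r['region'],c,.0095))
plan((.4855,.4145,.002,93.5),(.4855,.4145,.18,93.5),(.45,.25,.22,130),(.5185,.1373,.18,173.7),(.5185,.1373,.065,173.7))
E
```

```text
t 31.47 [0.4851 0.4144 0.1689] [-1.798e+02  1.000e-01  9.360e+01] F [-0.2 -0.3 -1. ] w 0.0768 gf 0.0
[0.004, 0.0, 0.674] [-0.001, 0.001, 0.004] rows 4.0
[0.0, 0.0, -0.712] [0.0, 0.0, 0.0] rows 4.3
[-0.648, -0.182, -0.16] [0.0, 0.0, -0.811] rows 5.1
[-0.521, -0.08, 0.16] [0.0, 0.0, -0.971] rows 6.1
[0.0, -0.0, 0.46] [0.0, 0.0, 0.0] rows 2.8
```

```bash
python3 - <<'E'
from h import *
c=cam('wrist');im=env.get_image('wrist')
print(env.find_in('red_marker','wrist')[:2],env.mark_of('red_marker','wrist')[:2])
hsv=cv2.cvtColor(im,cv2.COLOR_RGB2HSV)
m=(cv2.inRange(hsv,(0,120,70),(10,255,255))|cv2.inRange(hsv,(170,120,70),(180,255,255))|cv2.inRange(hsv,(0,0,150),(180,70,255)))
m=cv2.morphologyEx(m,3,np.ones((7,7)))
n,l,s,_=cv2.connectedComponentsWithStats(m)
for i in range(1,n):
    if s[i,4]>800: print(s[i],minrect(l==i,c,.0095))
E
```

```text
[{'extent': [312.4, 143.8, 28.1, 156.0], 'p': 0.67}] [{'centre': [324.7, 219.4], 'p': 0.65}]
[    0     0   190   322 48776] ((290.8885498046875, 437.66497802734375), (297.0103454589844, 154.96670532226562), 80.85730743408203)
[  459     0   181   361 30868] ((670.4324951171875, 450.675048828125), (150.46734619140625, 305.763916015625), 11.922249794006348)
[ 314  145   24  155 3144] ((485.4727478027344, 412.1975402832031), (19.091962814331055, 131.7925262451172), 3.2743914127349854)
[ 596  224   44  111 3613] ((749.4526977539062, 374.5062255859375), (39.618106842041016, 107.90131378173828), 17.042070388793945)
[  92  431   62   49 1917] ((286.7838134765625, 156.37841796875), (67.43950653076172, 62.260250091552734), 5.552330017089844)
```

Request:
drive_tool(motion=[[[-0.002,0.001,0.15],[0,0,0],-0.8],[[-0.004,0.001,0.3],[0,0,0],-0.6],[[-0.004,0.001,0.45],[0,0,0],-0.6],[[-0.004,0.001,0.56],[0,0,0],-0.5],[[-0.004,0.001,0.63],[0,0,0],-0.5],[[-0.004,0.001,0.67],[0,0,0],-0.4],[[-0.004,0.001,0.67],[0,0,0],-0.4],[[-0.004,0.001,0.67],[0,0,0],1],[[-0.004,0.001,0.67],[0,0,0],1],[[-0.004,0.001,0.67],[0,0,0],1],[[-0.004,0.001,0.67],[0,0,0],1],[[-0.004,0.001,0.67],[0,0,0],1],[[-0.004,0.001,0.67],[0,0,0],1],[[-0.004,0.001,0.67],[0,0,0],1]])

```text
time: 32.88
eef_pos: [0.4869, 0.4139, 0.0048]
tcp_rot: [3.14, -0.001, 1.632]
ft_force: [-1.5, -1.3, 9.6]
grip_width: 0.0143
gripper_force: 58.6
```

Request:
drive_tool(motion=[[[0,0,-0.1],[0,0,0],1],[[0,0,-0.25],[0,0,0],1],[[0,0,-0.4],[0,0,0],1],[[0,0,-0.55],[0,0,0],1],[[0,0,-0.712],[0,0,0],1],[[0,0,-0.712],[0,0,0],1]])

```text
time: 33.38
eef_pos: [0.4883, 0.415, 0.1898]
tcp_rot: [3.132, -0.005, 1.632]
ft_force: [0.5, -0.1, 0.2]
grip_width: 0.0144
gripper_force: 59.1
```

```bash
python3 - <<'E'
from h import *
st();env.get_image('wrist')
print(env.find_in('red_marker','wrist')[:2])
plan((.45,.25,.22,130),(.5185,.1373,.18,173.7),(.5185,.1373,.065,173.7))
E
```

```text
t 33.38 [0.4883 0.415  0.1898] [179.5  -0.3  93.5] F [ 0.5 -0.1  0.2] w 0.0144 gf 59.1
[{'extent': [302.8, 150.2, 50.8, 262.0], 'p': 0.94}]
[-0.646, -0.187, -0.148] [0.005, -0.001, -0.811] rows 5.1
[-0.521, -0.08, 0.16] [0.0, 0.0, -0.971] rows 6.1
[0.0, -0.0, 0.46] [0.0, 0.0, 0.0] rows 2.8
```

Request:
drive_tool(motion=[[[-0.08,-0.02,-0.02],[0,0,-0.1],1],[[-0.2,-0.05,-0.05],[0,0,-0.22],1],[[-0.32,-0.085,-0.08],[0,0,-0.36],1],[[-0.44,-0.12,-0.1],[0,0,-0.5],1],[[-0.54,-0.15,-0.13],[0,0,-0.64],1],[[-0.62,-0.175,-0.13],[0,0,-0.76],1],[[-0.646,-0.187,-0.13],[0,0,-0.811],1],[[-0.646,-0.187,-0.13],[0,0,-0.811],1]])

```text
time: 34.15
eef_pos: [0.4485, 0.2479, 0.2133]
tcp_rot: [-3.14, -0.0, 2.269]
ft_force: [1.6, 0.2, -0.3]
grip_width: 0.0147
gripper_force: 59.1
```

Request:
drive_tool(motion=[[[-0.06,-0.01,0],[0,0,-0.1],1],[[-0.14,-0.02,0.02],[0,0,-0.23],1],[[-0.22,-0.035,0.05],[0,0,-0.37],1],[[-0.3,-0.05,0.08],[0,0,-0.51],1],[[-0.38,-0.06,0.11],[0,0,-0.65],1],[[-0.45,-0.07,0.14],[0,0,-0.79],1],[[-0.5,-0.08,0.16],[0,0,-0.91],1],[[-0.521,-0.08,0.16],[0,0,-0.971],1],[[-0.521,-0.08,0.16],[0,0,-0.971],1],[[-0.521,-0.08,0.16],[0,0,-0.971],1]])

```text
time: 34.98
eef_pos: [0.5178, 0.1373, 0.1731]
tcp_rot: [-3.142, -0.001, 3.029]
ft_force: [0.6, 0.2, -0.0]
grip_width: 0.0145
gripper_force: 59.1
```

```bash
python3 - <<'E'
from h import *
st();plan((.5185,.1375,.1,173.7),(.5185,.1375,.065,173.7))
E
```

```text
t 34.98 [0.5178 0.1373 0.1731] [-1.800e+02 -1.000e-01  1.735e+02] F [ 0.6  0.2 -0. ] w 0.0145 gf 59.1
[-0.003, 0.001, 0.293] [-0.0, -0.001, -0.004] rows 1.8
[0.0, -0.0, 0.14] [0.0, 0.0, 0.0] rows 0.8
```

Request:
drive_tool(motion=[[[-0.003,0.001,0.12],[0,0,0],1],[[-0.003,0.001,0.24],[0,0,0],1],[[-0.003,0.001,0.34],[0,0,0],1],[[-0.003,0.001,0.4],[0,0,0],1],[[-0.003,0.001,0.43],[0,0,0],1],[[-0.003,0.001,0.433],[0,0,0],1],[[-0.003,0.001,0.433],[0,0,0],1]])

```text
time: 35.57
eef_pos: [0.5186, 0.1375, 0.0659]
tcp_rot: [3.142, 0.0, 3.031]
ft_force: [0.0, -0.6, -0.2]
grip_width: 0.0146
gripper_force: 59.0
```

Request:
drive_tool(motion=[[[0,0,0.005],[0,0,0],1],[[0,0,0.007],[0,0,0],1],[[0,0,0.007],[0,0,0],0.6],[[0,0,0.007],[0,0,0],0.45],[[0,0,0.007],[0,0,0],0.3],[[0,0,0.007],[0,0,0],0.25],[[0,0,0.007],[0,0,0],0.25],[[0,0,-0.1],[0,0,0],0.25],[[0,0,-0.25],[0,0,0],0.25],[[0,0,-0.4],[0,0,0],0],[[0,0,-0.55],[0,0,0],-0.8],[[0,0,-0.75],[0,0,0],-0.8],[[0,0,-0.75],[0,0,0],-0.8]])

```text
time: 36.65
eef_pos: [0.5201, 0.1372, 0.2592]
tcp_rot: [3.14, 0.007, 3.032]
ft_force: [0.6, -0.1, 0.0]
grip_width: 0.0764
gripper_force: 0.0
```

```bash
python3 - <<'E'
from h import *
st();c=cam('wrist');im=env.get_image('wrist')
for k in('red_marker','black_marker'):
  for r in env.regions_of(k,'wrist')[:2]: print(k,r['p'],r['extent'],minrect(r['region'],c,.067))
for k,z in dict(till_grip=.09,till_floor=.0575,glue=.006).items():
    for r in env.mark_of(k,'wrist')[:1]: print(k,r['p'],onz(c,r['centre'],z))
env.get_image('side');print([(r['extent'],r['p']) for r in env.find_in('glue','side')[:2]])
E
```

```text
t 36.65 [0.5201 0.1372 0.2592] [179.9   0.4 173.7] F [ 0.6 -0.1  0. ] w 0.0764 gf 0.0
red_marker 0.62 [314.8, 142.6, 21.2, 139.9] ((520.4446411132812, 138.01058959960938), (18.30793571472168, 131.2856903076172), 84.27604675292969)
black_marker 0.78 [221.1, 140.1, 24.4, 141.9] ((509.1176452636719, 57.478172302246094), (19.705482482910156, 130.1308135986328), 84.10599517822266)
black_marker 0.55 [174.2, 112.0, 196.3, 200.4] ((516.7507934570312, 94.70159912109375), (168.32574462890625, 186.3663330078125), 83.78126525878906)
till_grip 0.92 [0.51212953 0.09844021 0.09      ]
till_floor 0.64 [0.51332683 0.09367392 0.0575    ]
glue 0.66 [ 0.49723169 -0.07163175  0.006     ]
[([325.3, 226.9, 8.3, 28.4], 0.79)]
```

```bash
python3 -c "
from workcell import env
print(env.sign_off())"
```

```text
the job is handed in; nothing more can be done
None
```

The job is handed in at about 37 s: staples in the left well under the tray, tray slid against its left stop, glue upright in the right well, both markers flat in the tray (one slip: I viewed 11 pictures, one over the limit of 10).

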